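Set the tube under the punch and clamp it down

TASK

The square tube lies loose on the fixture plate. Push it square up against the blue fence and slide it along until its yellow mark sits right under the point of the fixed punch, then bring the red-handled clamp down on it until the pad bears firmly and the clamp stays down by itself. Do not crush the thin tube with the clamp, leave the mark under the point, and leave the tin, the bracket and the brush where they are.

Things in the scene. Friction and masses are not known exactly. Their poses are not given: they have to be found in the camera images.
- fixture: Fixed steel plate 210 x 500 x 12 mm, bolted to the bench. Origin on the bench, z up, x across the tube towards clamp post and punch stand, y along the tube; spans x -95..105, y -250..250 mm, top z = 12. Blue fence 18 mm high, face at x = +20 looking to -x, y -200..200. Orange punch stand at x = 95, y = 80, 157 mm high, its 18 mm arm (top z 155) reaching to x = 0.
- punch_tip (a point): Point of the fixed brass punch (12 mm diameter, upright, top at z = 178 mm), pointing down; in the fixture's frame at (0, 80, 62) mm, 10 mm above the tube's top. Axes as the fixture's.
- clamp_hinge (a point): Clamp hinge, in the fixture's frame at (80, -100, 97) mm; axis = fixture's y. Post 34 x 36 mm, up to z = 112. The hinge is stiff: 1.3 N m friction, about 8 N at the handle, so the arm stays where left. The pad spring gives 2 N per mm; past touch-down each newton at the pad adds 0.47 N at the handle: 12 to 14 N there clamps well (some 10 N at the pad).
- clamp: Clamp arm: steel bar 18 mm wide, 12 thick, origin on the hinge, running along its own -x; level over the tube when its axes match the fixture's, raised by + turn about y. Starts raised 0.8 to 1.1 rad; range 1.25 to -0.35. 80 mm from the hinge hangs a sprung black rubber pad, underside 35 to 55 mm below the bar's centre line (screw setting unknown): meets the tube 0.13 to -0.13 rad from level.
- clamp_handle (a point): Centre of the red handle bar across the end of the clamp arm, 16 mm in diameter, 50 mm long along the fixture's y, 170 mm from the hinge. Pushed or pulled down it closes the clamp. The clamp is tight when at least 5 N stays on the tube; 28 N at the pad (about 21 N pushed at the handle) crushes the tube.
- tube: Loose square steel tube, 40 x 360 x 40 mm (x, y, z), wall 2 mm, 0.42 to 0.78 kg, on the plate; origin at the centre of its underside, y along it. Starts 25 to 45 mm short of its place at the fence (on the fence's -x side), up to 40 mm off along y, slightly askew. Against the fence its centre line is at the fixture's x = 0.
- mark (a point): The spot to bring under the punch: middle of the tube's top face on the yellow painted line (5 mm wide, around the tube); in the tube's frame at (0, 80, 40) mm.
- tin: Bystander: green tin, 64 mm in diameter, 75 mm high, standing on the bench in front of the plate; origin under its centre.
- bracket: Bystander: dark steel angle bracket, 50 x 70 x 50 mm, standing on the bench in front of the plate; origin under its centre.
- brush: Bystander: wire brush lying on the bench beyond the plate; origin under its middle.

How it is judged (in metres and radians):
On the way, in this order (a step that is already met when the one before it is completed fails the run):
1. the tube is against the fence with its mark under the punch point, the clamp not yet on it (y of mark in the frame of punch_tip between -0.003 and 0.003 m and x of mark in the frame of punch_tip between -0.004 and 0.004 m and angle between the y axis of tube and the y axis of fixture, either way round below 0.03 rad and angle between tube's own z axis and vertical below 0.03 rad and linear speed of tube below 0.01 m/s and contact force between clamp and tube below 0.5 N), for 0.2 s.
2. the clamp pad bears on the tube with the mark still under the point (y of mark in the frame of punch_tip between -0.003 and 0.003 m and x of mark in the frame of punch_tip between -0.004 and 0.004 m and angle between the y axis of tube and the y axis of fixture, either way round below 0.03 rad and angle between tube's own z axis and vertical below 0.03 rad and linear speed of tube below 0.01 m/s and contact force between clamp and tube above 5 N), for 0.2 s.
At the end, for the whole second after the job is handed in: The mark is within 3 mm of the punch point along the tube and 4 mm across it, the tube is flat and parallel to the fence within 0.03 rad and at rest, and the clamp, left to itself, presses on it with more than 5 N (all of step 2 and angular speed of clamp below 0.03 rad/s); the robot touches nothing.
It fails at once if the clamp presses the tube with more than 28 N (contact force between clamp and tube above 28 N).
It fails at once if the tin is moved by more than 20 mm or tipped (distance of tin from where it was at the start of the episode above 0.02 m or angle between tin's own z axis and vertical above 0.3 rad).
It fails at once if the bracket is moved by more than 20 mm or tipped (distance of bracket from where it was at the start of the episode above 0.02 m or angle between bracket's own z axis and vertical above 0.3 rad).
It fails at once if the brush is moved by more than 20 mm (distance of brush from where it was at the start of the episode above 0.02 m).
It also fails if it takes over 72 s, if anything falls off the work surface, if the arm or the gripper's body presses on something with over 40 N, if the wrist force passes 120 N, or if a joint passes its speed limit or range.

ROBOT

A 6-joint arm with a two-finger parallel gripper is mounted at the origin on the work surface. World frame = base frame: x ahead of the robot, y to its left, z up, the work surface at z = 0. Lengths are in m, angles in degrees, forces in N, time in s.
With the tool pointing down it reaches from about 0.4 to 0.825 m from the base axis. Payload 7 kg.
Tool frame: the origin (TCP) lies midway between the tips of the shut fingers; the grasp point (between the pads) lies ctrl.grasp_offset behind it (ctrl.grasp_offset is the distance from the TCP to the grasp point, in m); z points along the fingers, y is the line along which they close (so a half turn about z gives the same grasp; the last joint's range is limited). The gripper opens to 88 mm and grips with 3 to 60 N. Pads are 19 mm wide; open, the fingers measure 130 mm over their backs; the gripper's body (78 mm by 193 mm) begins 47 mm behind the grasp point.
Start: joints at [92.424, 20.546, 0.682, 0, -70.136, -16.507], TCP at [0.164, 0.655, 0.227] pointing down, gripper open.
Joint ranges: [-176.03, 176.03], [-82.01, 121.73], [-58.28, 71.71], [-173.87, 95.51], [-174.79, -0.11], [-173.66, 173.66]. Speed limits (degrees/s): [136.94, 136.94, 172.46, 180, 180, 180].

INTERFACE

Orientations are given as [roll, pitch, yaw] about the fixed x, y, z axes, in that order (R = Rz(yaw) Ry(pitch) Rx(roll)).
In Python, from plant import ctrl gives the robot as it stands. The module is installed in compiled form; this text tells all that it offers.
- The arm moves only by the tool send_rows, never from a script. Its argument "increments" is a list that holds one entry, the list of rows, each a list of 4 numbers: the shift along the world's x, y, z normalised to -1 to 1, where 1 is 0.2 m, then the turn about the world's z normalised to -1 to 1, where 1 is 1.5 rad. In form: [[[x, y, z, roll], ...]]. A call has 1 to 12 rows; each row is the pose to reach, as a shift and turn from the pose commanded when the call began; what a row does not reach only later rows make up. A row lasts 1/8 s, in which the tool goes at most 62.5 mm and 10.7 degrees, less where a joint would pass 70% of its speed; a pose out of reach is approached as far as the arm can. A call with a number of a shift or a turn outside -1 to 1 is refused whole. A call with a gripper value outside its range is refused whole. "jaw" is the opening, from 0 (shut) to 1 (fully open), set as the call begins (left out, the last holds). The fingers move at their own pace and stop on an object; the grip force is fixed at half the most. Time passes only in rows, so rows that repeat a pose let the fingers close. It gives the time, the measured TCP pose, the force, the opening and the grip force at its end, in the units of the state.
- ctrl.get_obs(): the state, without advancing time (a new reading comes with each control period).
- ctrl.snapshot(name): name is "scene" or "top" or "wrist"; returns the picture (400x640x3 uint8, red, green, blue); there is no depth.
- ctrl.calibration(name): a dict with "mtx" (3x3 intrinsics, pixels), "eye" and "attitude" of the camera in the world. Camera axes: x right, y up, looking along -z (the intrinsics and any distortion apply to the point x, -y, -z); pixel columns grow to the right and rows downward; lengths in m; the calibration is good to about 2 mm. A picture is of the moment at which its call begins: read the wrist's pose just before it. calibration takes no time and is no camera call; for the wrist camera it gives the pose at the moment of the call.
- ctrl.close_job(): hands the job in; it is judged then, once.
Trained networks look in the newest picture that a camera, given by its name, has taken for a name from the list of things; names that differ only in an ending like _2 or _b are one class to them, and where a whole thing is asked for, a point or a joint stands for the part that bears it (a point fixed in the world has none). Each returns a list of dicts, best first, with "conf" (0 to 1); they miss things now and then, are a little off and sometimes report something else, mostly with a low value. They report only what shows in the picture. A call takes as long as a camera call.
- ctrl.trace(thing, camera): "mask" (400x640 bool, what is visible of it) and "bbox" ([left, top, right, bottom] in pixels, round what is visible of it).
- ctrl.spot_point(thing, camera): "pixel" ([row, column] in pixels: a listed point, or the origin of a listed thing).
The state is a dict: "clock": time; "joint_pos": joint angles; "qvel": joint speeds; "tau": joint torques, N m; "tool_pos": TCP position; "orientation": TCP orientation; "force": force on the tool from outside, world axes, zero at the start; "moment": the same for the moment, N m; "opening": finger opening in m; "gripper_force": force on a finger pad.
Only numpy, scipy, OpenCV 4.12 (cv2) and the standard library are available. Lean on these libraries where they do the work, as an engineer would, in place of code of your own. Each camera call takes 0.05 s, during which the arm holds its last target. There are 200 camera calls.

## Working session

There is one attempt and no reset: what is moved stays moved. The work goes in short steps, Python scripts to look and compute and a tool call to move; the robot and the scene stay as the last step left them, time stands still between calls to the robot, and variables do not carry over. Pictures are saved under pics/ and viewed, at most 10 in all, crops included, and the job is handed in when it is done.

Besides the shell and the picture viewer there is one more tool, called by a JSON object that holds its "op" and its "data", one argument or row to a line. send_rows: Moves the arm, as the interface text tells. Its arguments: {"type":"object","properties":{"increments":{"type":"array"},"jaw":{"type":"number"}},"required":["increments"]}

```bash
mkdir -p pics; cat > h.py <<'E'
import numpy as np, cv2
from plant import ctrl
def ray(cal,px):  # px=(row,col)
    K=np.array(cal["mtx"]); d=np.linalg.solve(K,[px[1],px[0],1.0]); d=np.array([d[0],-d[1],-d[2]])
    return np.array(cal["eye"]),rot(cal)@d
def rot(cal):
    a=np.array(cal["attitude"],float)
    if a.shape==(3,3): return a
    from scipy.spatial.transform import Rotation as R
    return R.from_euler("xyz",a,degrees=True).as_matrix()
def onz(cal,px,z):
    e,d=ray(cal,px); return e+d*(z-e[2])/d[2]
def proj(cal,p):
    q=rot(cal).T@(np.array(p)-cal["eye"]); u=np.array(cal["mtx"])@[q[0],-q[1],-q[2]]; return u[1]/u[2],u[0]/u[2]
def save(n,name):
    im=ctrl.snapshot(n); cv2.imwrite("pics/"+name,im[:,:,::-1]); return im
E
python3 - <<'E'
from h import *
print(ctrl.get_obs()); print("go",ctrl.grasp_offset)
for n in("top","scene"):
    save(n,n+"0.png"); c=ctrl.calibration(n); print(n,c)
    for t in("fixture","punch_tip","clamp_hinge","clamp_handle","tube","mark","tin","bracket","brush"):
        r=ctrl.spot_point(t,n); print(t,[(np.round(q["pixel"],1).tolist(),round(q["conf"],2)) for q in r[:2]])
E
```

```text
{'clock': 0.0, 'joint_pos': array([ 9.24250526e+01,  2.05913923e+01,  6.32488895e-01, -1.97511298e-02,
       -7.01341439e+01, -1.65086294e+01]), 'qvel': array([-0.00932711,  0.0096071 ,  0.04886107, -0.00632711,  0.05958658,
       -0.02521236]), 'tau': array([-2.25912394e-03, -5.82713306e+01,  2.93063807e+01,  6.99730530e+00,
        7.10398905e-03, -1.50167266e-04]), 'tool_pos': array([0.16414218, 0.65423314, 0.22561456]), 'orientation': array([ 1.79905512e+02, -8.64106440e-03, -1.40902966e+01]), 'force': array([0.94224449, 0.71776783, 0.55112358]), 'moment': array([ 0.03673718,  0.02990359, -0.01328565]), 'gripper_force': 0.0, 'opening': 0.08762742684825559}
go 0.0188
top {'mtx': array([[445.24912029,   0.        , 315.73750386],
       [  0.        , 445.24912029, 199.27439271],
       [  0.        ,   0.        ,   1.        ]]), 'eye': array([0.43670959, 0.0160242 , 0.95967641]), 'attitude': array([  9.29481858,   1.15756367, -90.49247439])}
fixture [([221.5, 297.8], 0.61)]
punch_tip [([216.5, 254.7], 0.9)]
clamp_hinge [([180.8, 349.1], 0.73)]
clamp_handle [([217.4, 348.2], 0.59)]
tube [([241.2, 280.7], 0.88), ([180.7, 348.2], 0.19)]
mark [([237.2, 238.9], 0.58)]
tin [([283.2, 175.7], 0.76), ([223.5, 300.6], 0.18)]
bracket [([289.2, 407.4], 0.78)]
brush [([146.6, 295.2], 0.86)]
scene {'mtx': array([[469.16834062,   0.        , 326.45575196],
       [  0.        , 469.16834062, 202.09751415],
       [  0.        ,   0.        ,   1.        ]]), 'eye': array([1.13935903, 0.19756814, 0.8251339 ]), 'attitude': array([ 38.10129122,  -0.75769268, 109.51493078])}
fixture [([220.1, 358.1], 0.8)]
punch_tip [([212.7, 399.7], 0.71)]
clamp_hinge [([203.1, 300.0], 0.58)]
clamp_handle [([117.3, 323.2], 0.85)]
tube [([205.3, 378.7], 0.64)]
mark [([202.8, 416.5], 0.78), ([205.1, 301.8], 0.31)]
tin [([202.4, 483.8], 0.56)]
bracket [([147.8, 285.9], 0.87)]
brush [([282.9, 330.0], 0.82)]
```

```bash
python3 - <<'E'
from h import *
import cv2
a=cv2.imread("pics/top0.png")[100:330,130:450]; cv2.imwrite("pics/t0c.png",cv2.resize(a,None,fx=2.5,fy=2.5,interpolation=cv2.INTER_CUBIC))
for n,pts in(("top",dict(fixture=(221.5,297.8,0),punch=(216.5,254.7,.062),hinge=(180.8,349.1,.097),handle=(217.4,348.2,.23),tube=(241.2,280.7,0),mark=(237.2,238.9,.052),tin=(283.2,175.7,0),bracket=(289.2,407.4,0),brush=(146.6,295.2,0))),
 ("scene",dict(fixture=(220.1,358.1,0),punch=(212.7,399.7,.062),hinge=(203.1,300,.097),handle=(117.3,323.2,.23),tube=(205.3,378.7,0.012),mark=(202.8,416.5,.052)))):
    c=ctrl.calibration(n)
    for k,(r,q,z) in pts.items(): print(n,k,np.round(onz(c,(r,q),z),4))
E
```

```text
top fixture [0.5456 0.0734 0.    ]
top punch [0.5497 0.1575 0.062 ]
top hinge [ 0.6142 -0.0339  0.097 ]
top handle [ 0.5254 -0.0235  0.23  ]
top tube [0.5033 0.1104 0.    ]
top mark [0.5087 0.1909 0.052 ]
top tin [0.4162 0.3343 0.    ]
top bracket [ 0.3998 -0.1574  0.    ]
top brush [0.7135 0.0788 0.    ]
scene fixture [0.549  0.0729 0.    ]
scene punch [0.5465 0.1564 0.062 ]
scene hinge [ 0.6182 -0.0321  0.097 ]
scene handle [ 0.5082 -0.0243  0.23  ]
scene tube [0.5037 0.1054 0.012 ]
scene mark [0.5013 0.1828 0.052 ]
```

View pics/scene0.png

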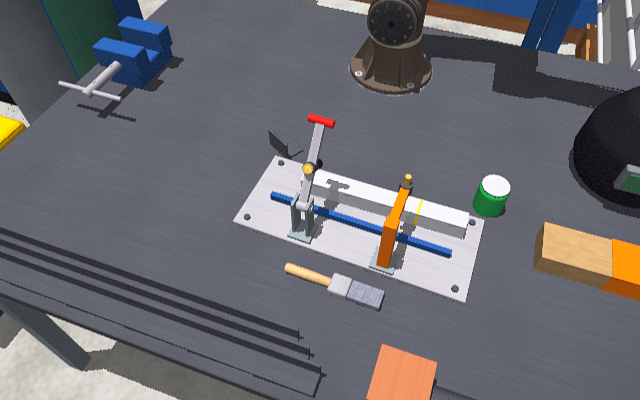

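View pics/t0c.png

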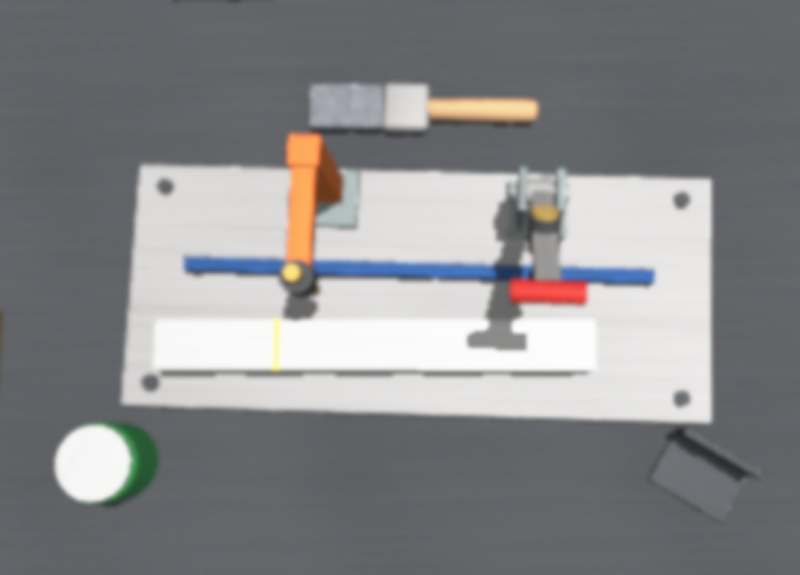

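The scene view shows the punch stand at about (395,215), the clamp raised with its red handle at (321,120), and the tube between plate edge and fence. In the top crop the tube runs from (153,345) to (596,345) with the mark at (276,345), and the fence face is at about row 278. Next I fit these lines properly.

```bash
cat > fit.py <<'E'
from h import *
def toworld(cal,cnt,z): return np.array([onz(cal,(v,u),z)[:2] for u,v in cnt])
def rectfit(mask,cal,z):
    m=cv2.morphologyEx(mask.astype(np.uint8),cv2.MORPH_OPEN,np.ones((2,2)))
    c=max(cv2.findContours(m,cv2.RETR_EXTERNAL,cv2.CHAIN_APPROX_NONE)[0],key=cv2.contourArea)[:,0,:].astype(np.float64)
    return cv2.minAreaRect(toworld(cal,c,z).astype(np.float32)), c
def masks(im):
    h=cv2.cvtColor(im,cv2.COLOR_RGB2HSV)
    blue=(h[...,0]>100)&(h[...,0]<125)&(h[...,1]>140)&(h[...,2]>60)
    yel=(h[...,0]>20)&(h[...,0]<36)&(h[...,1]>60)&(h[...,2]>150)
    white=(h[...,1]<25)&(h[...,2]>235)
    red=((h[...,0]<8)|(h[...,0]>172))&(h[...,1]>150)&(h[...,2]>80)
    return blue,yel,white,red
E
python3 - <<'E'
from fit import *
im=cv2.imread("pics/top0.png")[:,:,::-1].copy(); cal=ctrl.calibration("top")
b,y,w,r=masks(im)
roi=np.zeros(b.shape,bool); roi[150:290,170:430]=1
b&=roi;y&=roi;w&=roi;r&=roi
for n,m,z in(("fence",b,.03),("tube",w|y,.052),("handle",r,.235)):
    print(n,m.sum(),rectfit(m,cal,z)[0])
yy=y.copy(); yy[:225]=0; v,u=np.nonzero(yy); print("mark",len(v),toworld(cal,[(u.mean(),v.mean())],.052))
# plate
p=[(138,165),(712,180),(712,422),(121,405)]
print("plate",np.round(toworld(cal,[(a/2.5+130,c/2.5+100) for a,c in p],.012),4))
E
```

```text
fence 575 ((0.5689922571182251, 0.0745127722620964), (0.16711902618408203, 0.008196962997317314), 87.81742858886719)
tube 3387 ((0.5054852366447449, 0.10548121482133865), (0.36078202724456787, 0.0419418141245842), 89.89588928222656)
handle 236 ((0.5254157185554504, -0.025369755923748016), (0.04747868701815605, 0.013187328353524208), 89.35456848144531)
mark 33 [[0.50725933 0.18824696]]
plate [[ 0.6695  0.3201]
 [ 0.6494 -0.1816]
 [ 0.442  -0.1724]
 [ 0.4606  0.3264]]
```

{"op": "send_rows", "data": {
  "increments": [
    [[0, 0, 0.5, -0.12], [0.3, -0.5, 0.6, -0.25], [0.5, -0.8, 0.6, -0.35], [0.6, -1, 0.6, -0.35], [0.6, -1, 0.6, -0.35]]
  ],
  "jaw": 1
}}

```text
clock: 1.62
tool_pos: [0.285, 0.4528, 0.3474]
orientation: [-179.9, 0.0, -44.2]
force: [1.4, 0.7, 0.6]
opening: 0.0873
gripper_force: 0.0
```

{"op": "send_rows", "data": {
  "increments": [
    [[0.2, -0.3, 0, -0.12], [0.4, -0.6, 0, -0.24], [0.6, -0.9, 0, -0.35], [0.6, -1, 0, -0.35], [0.6, -1, 0, -0.35]]
  ]
}}

```text
clock: 2.25
tool_pos: [0.405, 0.2521, 0.3472]
orientation: [-179.9, 0.0, -74.5]
force: [0.6, 0.2, 0.7]
opening: 0.0876
gripper_force: 0.0
```

{"op": "send_rows", "data": {
  "increments": [
    [[0.2, -0.3, 0, -0.1], [0.4, -0.6, 0, -0.183], [0.505, -0.825, 0, -0.183], [0.505, -0.825, 0, -0.183], [0.505, -0.825, 0, -0.183]]
  ]
}}

```text
clock: 2.88
tool_pos: [0.5054, 0.0898, 0.3463]
orientation: [180.0, 0.0, -90.0]
force: [-0.0, 0.3, 0.4]
opening: 0.0878
gripper_force: 0.0
```

```bash
python3 - <<'E'
from h import *
save("wrist","w1.png"); c=ctrl.calibration("wrist"); print(c)
for t,z in(("punch_tip",.062),("mark",.052),("tube",.012),("fixture",0)):
    for q in ctrl.spot_point(t,"wrist")[:1]: print(t,np.round(q["pixel"],1),round(q["conf"],2),np.round(onz(c,q["pixel"],z),4))
E
```

```text
{'mtx': array([[285.36836667,   0.        , 318.87723815],
       [  0.        , 285.36836667, 199.44956189],
       [  0.        ,   0.        ,   1.        ]]), 'eye': array([0.50444729, 0.00568838, 0.50423555]), 'attitude': array([-1.77875392e+01, -6.83733400e-03, -1.79907929e+02])}
punch_tip [203.6 295.7] 0.63 [0.5421 0.1548 0.062 ]
mark [220.4 318.3] 0.91 [0.5051 0.1883 0.052 ]
tube [170.4 320. ] 0.66 [0.5023 0.1101 0.012 ]
fixture [149.4 297.2] 0.58 [0.5424 0.0752 0.    ]
```

View pics/w1.png

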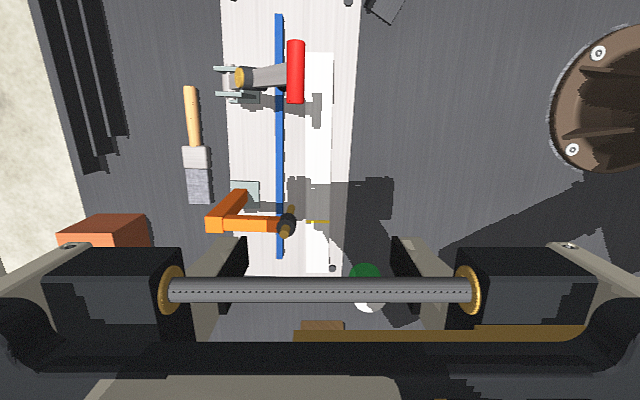

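Mark is at pixel (row 220, col 318) in the wrist view, with the punch at (222,287) and the tube clear between the fingers. Now I descend straddling the tube.

{"op": "send_rows", "data": {
  "increments": [
    [[0, 0, -0.3, 0], [0, 0, -0.6, 0], [0, 0, -0.9, 0], [0, 0, -1, 0]]
  ]
}}

```text
clock: 3.62
tool_pos: [0.5028, 0.0897, 0.1431]
orientation: [179.7, -0.1, -89.9]
force: [0.3, 0.4, 0.7]
opening: 0.0876
gripper_force: 0.0
```

{"op": "send_rows", "data": {
  "increments": [
    [[0, 0, -0.2, 0], [0, 0, -0.4, 0], [0, 0, -0.53, 0], [0, 0, -0.53, 0]]
  ]
}}

```text
clock: 4.12
tool_pos: [0.5038, 0.0898, 0.0391]
orientation: [179.8, -0.1, -89.9]
force: [0.2, -0.5, -0.1]
opening: 0.0877
gripper_force: 0.0
```

{"op": "send_rows", "data": {
  "increments": [
    [[0, 0, 0, 0], [0, 0, 0, 0], [0, 0, 0, 0], [0, 0, 0, 0], [0, 0, 0, 0], [0, 0, 0, 0]]
  ],
  "jaw": 0
}}

```text
clock: 4.88
tool_pos: [0.5059, 0.0899, 0.0409]
orientation: [-179.9, 0.0, -90.0]
force: [1.1, -0.5, 1.9]
opening: 0.0394
gripper_force: 30.0
```

{"op": "send_rows", "data": {
  "increments": [
    [[0.04, -0.04, 0, -0.006], [0.08, -0.08, 0, -0.013], [0.12, -0.12, 0, -0.02], [0.165, -0.15, 0, -0.0256], [0.165, -0.15, 0, -0.0256], [0.165, -0.15, 0, -0.0256]]
  ]
}}

```text
clock: 5.62
tool_pos: [0.5386, 0.0593, 0.0409]
orientation: [-180.0, -0.0, -92.2]
force: [1.5, -3.1, 3.7]
opening: 0.0399
gripper_force: 29.9
```

```bash
cat > chk.py <<'E'
from fit import *
import sys
tag=sys.argv[1]
for n in("top","scene","wrist"):
    im=save(n,f"{n}_{tag}.png"); c=ctrl.calibration(n)
    for t,z in(("punch_tip",.062),("mark",.052)):
        for q in ctrl.spot_point(t,n)[:1]: print(n,t,np.round(q["pixel"],1),round(q["conf"],2),np.round(onz(c,q["pixel"],z),4)[:2])
E
python3 chk.py a; python3 -c "
import cv2,numpy as np
a=cv2.imread('pics/top_a.png')[150:270,170:430];b=cv2.imread('pics/wrist_a.png')[:, 100:500]
a=cv2.resize(a,(780,360),interpolation=cv2.INTER_CUBIC);cv2.imwrite('pics/a1.png',a)"
```

```text
scene punch_tip [216.2 398.8] 0.87 [0.5557 0.1569]
scene mark [212.7 398.7] 0.98 [0.5394 0.1539]
```

View pics/a1.png

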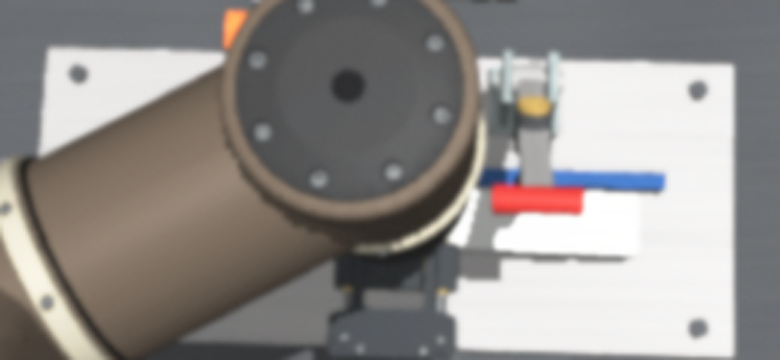

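The top view is largely hidden by the arm. The tube is close to the fence (row ~190 vs. fence edge 185 in the crop). I creep in until it touches.

{"op": "send_rows", "data": {
  "increments": [
    [[0.005, 0, 0, 0], [0.01, 0, 0, 0], [0.015, 0, 0, 0], [0.02, 0, 0, 0], [0.02, 0, 0, 0]]
  ]
}}

```text
clock: 6.7
tool_pos: [0.5389, 0.0592, 0.0409]
orientation: [179.7, -0.1, -92.2]
force: [-13.8, 1.4, 20.7]
opening: 0.0402
gripper_force: 29.9
```

{"op": "send_rows", "data": {
  "increments": [
    [[0.005, 0, 0, 0], [0.01, 0, 0, 0], [0.015, 0, 0, 0], [0.015, 0, 0, 0]]
  ]
}}

```text
clock: 7.2
tool_pos: [0.541, 0.0589, 0.0409]
orientation: [179.6, -0.1, -92.2]
force: [-16.9, 2.2, 24.8]
opening: 0.0395
gripper_force: 29.9
```

{"op": "send_rows", "data": {
  "increments": [
    [[-0.01, 0, 0, 0], [-0.01, 0, 0, 0], [-0.01, 0, 0, 0], [-0.01, 0, 0, 0]]
  ],
  "jaw": 1
}}

```text
clock: 7.7
tool_pos: [0.5433, 0.0597, 0.0403]
orientation: [180.0, -0.0, -92.2]
force: [0.4, -0.1, 0.1]
opening: 0.0741
gripper_force: 0.0
```

{"op": "send_rows", "data": {
  "increments": [
    [[0, 0, 0.2, 0], [0, 0, 0.5, 0], [0, 0, 0.8, 0], [0, 0, 1, 0], [0, 0, 1, 0], [0, 0, 1, 0]]
  ]
}}

```text
clock: 8.45
tool_pos: [0.5428, 0.0596, 0.2399]
orientation: [180.0, 0.0, -92.2]
force: [-0.4, -0.5, -0.3]
opening: 0.088
gripper_force: 0.0
```

{"op": "send_rows", "data": {
  "increments": [
    [[0, 0, 0.2, 0], [-0.2, 0, 0.5, 0], [-0.4, 0, 0.6, 0], [-0.5, 0, 0.6, 0], [-0.5, 0, 0.6, 0]]
  ]
}}

```text
clock: 9.07
tool_pos: [0.442, 0.0596, 0.3597]
orientation: [179.9, 0.0, -92.1]
force: [0.6, -0.1, 0.6]
opening: 0.0875
gripper_force: 0.0
```

```bash
python3 chk.py b; python3 -c "
import cv2,numpy as np
a=cv2.imread('pics/top_b.png')[150:270,170:430];b=cv2.imread('pics/scene_b.png')[130:280,230:490]
a=cv2.resize(a,(650,300),interpolation=cv2.INTER_CUBIC);b=cv2.resize(b,(520,300),interpolation=cv2.INTER_CUBIC);cv2.imwrite('pics/b1.png',np.vstack([a,np.pad(b,((0,0),(0,130),(0,0)))]))"
```

```text
top mark [179.8 344.1] 0.35 [ 0.6258 -0.0262]
scene punch_tip [214.5 397.5] 0.72 [0.5525 0.1533]
scene mark [215.3 402.8] 0.88 [0.543  0.1635]
wrist punch_tip [221.7 259. ] 0.9 [0.549  0.1568]
wrist mark [220.8 263.2] 0.74 [0.5439 0.1594]
```

View pics/b1.png

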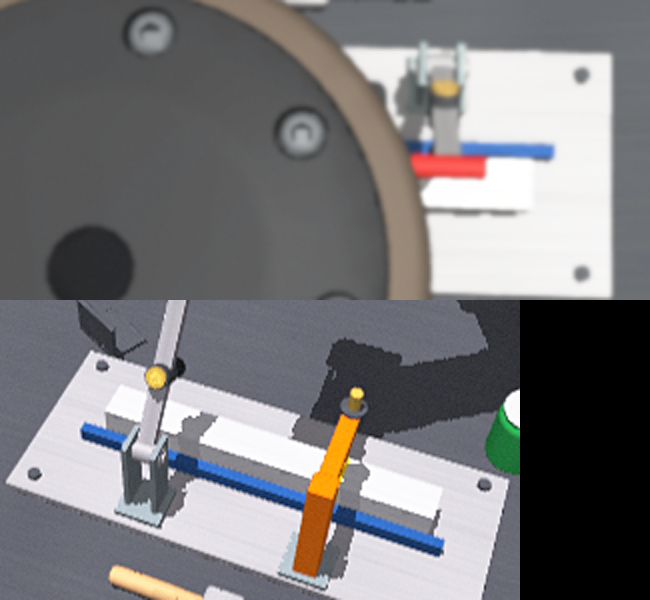

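The top view is blocked. The scene crop shows the tube parallel to the fence with the mark partly hidden by the punch arm at about (343,468). I'll move the arm aside for a clear top view.

{"op": "send_rows", "data": {
  "increments": [
    [[0, -0.3, 0, 0], [0, -0.6, 0, 0], [0, -0.9, 0, 0], [0, -1, 0, 0]]
  ]
}}

```text
clock: 10.02
tool_pos: [0.4429, -0.1431, 0.3604]
orientation: [180.0, -0.0, -92.3]
force: [-0.0, 1.1, 0.0]
opening: 0.0877
gripper_force: 0.0
```

{"op": "send_rows", "data": {
  "increments": [
    [[0, -0.3, 0, 0], [0, -0.6, 0, 0], [0, -0.6, 0, 0], [0, -0.6, 0, 0]]
  ]
}}

```text
clock: 10.52
tool_pos: [0.4431, -0.2606, 0.3601]
orientation: [180.0, 0.0, -92.3]
force: [-0.3, 0.1, 0.1]
opening: 0.0875
gripper_force: 0.0
```

```bash
python3 chk.py c; cat > m.py <<'E'
from fit import *
import sys
f=sys.argv[1]
im=cv2.imread(f)[:,:,::-1].copy(); cal=ctrl.calibration("top")
b,y,w,r=masks(im)
roi=np.zeros(b.shape,bool); roi[185:270,170:430]=1
w=(w|y)&roi; b&=roi
# subpixel horizontal ends using grayscale is left; print contour rect
print("tube",rectfit(w,cal,.052)[0])
b=cv2.morphologyEx(b.astype(np.uint8),cv2.MORPH_CLOSE,np.ones((3,61))).astype(bool)
print("fence",rectfit(b,cal,.03)[0])
yy=y.copy(); yy[:212]=0; yy[260:]=0; v,u=np.nonzero(yy); print("mark px",len(v),u.mean(),v.mean(),toworld(cal,[(u.mean(),v.mean())],.052))
E
python3 m.py pics/top_c.png; python3 -c "
import cv2,numpy as np
a=cv2.imread('pics/top_c.png')[150:270,170:430];b=cv2.imread('pics/wrist_c.png')[130:300,200:400]
a=cv2.resize(a,(650,300),interpolation=cv2.INTER_CUBIC);b=cv2.resize(b,(353,300),interpolation=cv2.INTER_CUBIC);cv2.imwrite('pics/c1.png',np.vstack([a,np.pad(b,((0,0),(0,297),(0,0)))]))"
```

```text
top punch_tip [217.  257.7] 0.77 [0.5487 0.1514]
top mark [220.2 255.9] 0.84 [0.5433 0.1565]
scene punch_tip [215.  399.3] 0.78 [0.5524 0.1571]
scene mark [216.4 399.5] 0.94 [0.5481 0.1578]
tube ((0.4825625419616699, 0.0788901299238205), (0.24671174585819244, 0.057125333696603775), 86.87273406982422)
fence ((0.5718485713005066, 0.12249980866909027), (0.2884792983531952, 0.006101761478930712), 87.77643585205078)
mark px 35 217.65714285714284 229.82857142857142 [[0.52430242 0.23495446]]
```

View pics/c1.png

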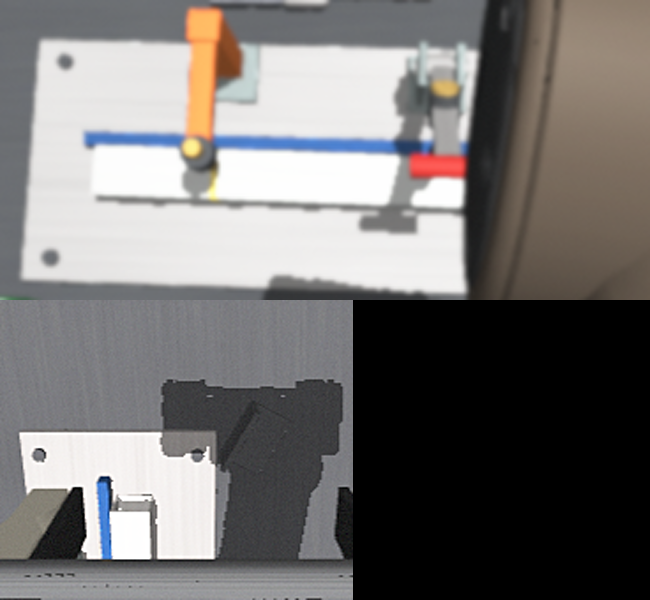

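```bash
cat > rec.py <<'E'
from fit import *
import sys
S=0.0005
def warp(im,cal,O,yaw,z,xr,yr):
    c,s=np.cos(yaw),np.sin(yaw)
    X=np.arange(xr[0],xr[1],S);Y=np.arange(yr[0],yr[1],S)
    mp=np.zeros((len(X),len(Y),2),np.float32)
    for i,x in enumerate(X):
        P=np.stack([O[0]+c*x-s*Y,O[1]+s*x+c*Y,np.full(len(Y),z)],1)
        q=(P-cal["eye"])@rot(cal); u=np.c_[q[:,0],-q[:,1],-q[:,2]]@np.array(cal["mtx"]).T
        mp[i,:,0]=u[:,0]/u[:,2]; mp[i,:,1]=u[:,1]/u[:,2]
    return cv2.remap(im,mp[...,0],mp[...,1],cv2.INTER_LINEAR).astype(float),X,Y
def edges(p,ax,thr=.5):
    lo,hi=np.percentile(p,3),np.percentile(p,97); t=lo+(hi-lo)*thr; k=np.nonzero(np.diff(np.sign(p-t)))[0]
    return [round(1000*(ax[i]+(t-p[i])/(p[i+1]-p[i])*S),1) for i in k]
E
python3 - <<'E'
from rec import *
cal=ctrl.calibration("top"); O=(.546,.075); yaw=np.radians(-2.2)
a=cv2.imread("pics/top0.png")[:,:,::-1].copy(); c=cv2.imread("pics/top_c.png")[:,:,::-1].copy()
bl=lambda w:w[...,2]-w[...,0]
w,X,Y=warp(a,cal,O,yaw,.03,(.005,.05),(-.22,.22))
print("fence x at y=-150,0,150:",[edges(bl(w)[:,(Y>q-.02)&(Y<q+.02)].mean(1),X) for q in(-.17,0,.12,.17)])
k=bl(w).mean(1).argmax(); print("fence y ends",edges(bl(w)[k-4:k+5].mean(0),Y))
w,X,Y=warp(c,cal,O,yaw,.052,(-.04,.04),(.03,.22))
g=w[...,0]-w[...,2]
for x0 in(-.016,-.012,-.008,-.004): 
    r=(X>x0-.002)&(X<x0+.002); p=g[r].mean(0); m=(Y>.05)&(Y<.11); q=p[m]-np.median(p[m]); q[q<q.max()*.3]=0
    print("mark y at x",x0,round(1000*(q*Y[m]).sum()/q.sum(),1),q.max())
lum=w[...,1]
print("tube end", [edges(lum[(X>x0-.003)&(X<x0+.003)][:,Y>.14].mean(0),Y[Y>.14]) for x0 in (-.01,0,.01)])
for y0 in(.05,.11,.14,.16): print("tube x edges",y0,edges(lum[:,(Y>y0-.006)&(Y<y0+.006)].mean(1),X), "yel", edges(-g[:,(Y>y0-.006)&(Y<y0+.006)].mean(1),X))
E
```

```text
fence x at y=-150,0,150: [[np.float64(20.0), np.float64(31.5)], [np.float64(20.0), np.float64(31.7)], [np.float64(10.4), np.float64(20.5), np.float64(31.8)], [np.float64(20.6), np.float64(31.7)]]
fence y ends [np.float64(-199.9), np.float64(-120.4), np.float64(-96.4), np.float64(88.4), np.float64(115.3), np.float64(199.3)]
mark y at x -0.016 84.0 90.125
mark y at x -0.012 83.5 87.25
mark y at x -0.008 83.3 78.75
mark y at x -0.004 83.3 71.75
tube end [[np.float64(184.1)], [np.float64(184.1)], [np.float64(183.3)]]
tube x edges 0.05 [np.float64(-29.7), np.float64(-24.8), np.float64(17.3), np.float64(29.3)] yel [np.float64(17.9), np.float64(28.3)]
tube x edges 0.11 [np.float64(-29.7), np.float64(-24.1), np.float64(6.4), np.float64(12.4), np.float64(17.8), np.float64(30.6)] yel [np.float64(10.1), np.float64(20.9), np.float64(28.7)]
tube x edges 0.14 [np.float64(-30.2), np.float64(-24.1), np.float64(18.2), np.float64(29.5)] yel [np.float64(18.7), np.float64(28.7)]
tube x edges 0.16 [np.float64(-29.9), np.float64(-24.0), np.float64(18.3), np.float64(29.1)] yel [np.float64(18.9), np.float64(28.6)]
```

The top view shows the tube parallel to the fence but about 2 mm short of it. The mark sits at fixture y ≈ 84 where it must be 80. I'll regrasp, shift −3.8 mm along y, then press low with the fingers shut.

{"op": "send_rows", "data": {
  "increments": [
    [[0, 0.3, 0, 0], [0, 0.6, 0, 0], [0, 0.9, 0, 0], [0, 1, 0, 0], [0, 1, 0, 0]]
  ]
}}

```text
clock: 11.6
tool_pos: [0.4433, -0.0588, 0.3609]
orientation: [-180.0, 0.0, -92.0]
force: [-0.3, -0.4, -0.0]
opening: 0.0873
gripper_force: 0.0
```

{"op": "send_rows", "data": {
  "increments": [
    [[0.2, 0.3, 0, 0], [0.5, 0.6, 0, 0], [0.5, 0.6, -0.3, 0], [0.5, 0.6, -0.6, 0], [0.5, 0.6, -0.9, 0], [0.5, 0.6, -1, 0]]
  ]
}}

```text
clock: 12.35
tool_pos: [0.5411, 0.0579, 0.1562]
orientation: [179.6, -0.2, -92.2]
force: [-0.4, -0.3, 0.6]
opening: 0.0871
gripper_force: 0.0
```

{"op": "send_rows", "data": {
  "increments": [
    [[0, 0, -0.2, 0], [0, 0, -0.4, 0], [0, 0, -0.6, 0], [0, 0, -0.6, 0]]
  ]
}}

```text
clock: 12.85
tool_pos: [0.5413, 0.0578, 0.0379]
orientation: [179.7, -0.2, -92.2]
force: [-0.6, 0.2, 1.1]
opening: 0.0876
gripper_force: 0.0
```

{"op": "send_rows", "data": {
  "increments": [
    [[0, 0, 0, 0], [0, 0, 0, 0], [0, 0, 0, 0], [0, 0, 0, 0], [0, 0, 0, 0], [0, 0, 0, 0]]
  ],
  "jaw": 0
}}

```text
clock: 13.6
tool_pos: [0.5425, 0.0595, 0.0406]
orientation: [179.9, -0.0, -92.2]
force: [-4.7, 1.1, 6.0]
opening: 0.0398
gripper_force: 30.0
```

{"op": "send_rows", "data": {
  "increments": [
    [[0, -0.007, 0, 0], [0, -0.014, 0, 0], [0, -0.0195, 0, 0], [0, -0.0195, 0, 0], [0, -0.0195, 0, 0]]
  ]
}}

```text
clock: 14.22
tool_pos: [0.5438, 0.0559, 0.0407]
orientation: [-179.9, 0.0, -92.2]
force: [1.2, 3.3, 1.1]
opening: 0.0398
gripper_force: 30.0
```

{"op": "send_rows", "data": {
  "increments": [
    [[0, 0, 0, 0], [0, 0, 0, 0], [0, 0, 0, 0], [0, 0, 0, 0]]
  ],
  "jaw": 1
}}

```text
clock: 14.72
tool_pos: [0.5431, 0.0556, 0.0405]
orientation: [180.0, -0.0, -92.2]
force: [0.1, -0.9, -0.4]
opening: 0.0744
gripper_force: 0.0
```

{"op": "send_rows", "data": {
  "increments": [
    [[0, 0, 0.2, 0], [-0.1, 0, 0.4, 0], [-0.3, 0, 0.4, 0], [-0.4, 0, 0.4, 0], [-0.4, 0, 0.4, 0]]
  ],
  "jaw": 0
}}

```text
clock: 15.35
tool_pos: [0.4622, 0.0557, 0.121]
orientation: [-180.0, 0.0, -92.1]
force: [-0.1, -0.0, 0.4]
opening: 0.035
gripper_force: 0.0
```

{"op": "send_rows", "data": {
  "increments": [
    [[0, 0.1, 0, 0], [0, 0.1, -0.25, 0], [0, 0.1, -0.475, 0], [0, 0.1, -0.475, 0]]
  ],
  "jaw": 0
}}

```text
clock: 15.85
tool_pos: [0.4617, 0.0746, 0.023]
orientation: [179.7, -0.2, -92.2]
force: [0.2, -0.0, -0.4]
opening: 0.0009
gripper_force: 0.0
```

{"op": "send_rows", "data": {
  "increments": [
    [[0.05, 0, 0, 0], [0.1, 0, 0, 0], [0.14, 0, 0, 0], [0.15, 0, 0, 0], [0.16, 0, 0, 0], [0.17, 0, 0, 0], [0.18, 0, 0, 0]]
  ]
}}

```text
clock: 16.73
tool_pos: [0.4992, 0.0758, 0.0256]
orientation: [180.0, -0.0, -92.2]
force: [1.1, -0.2, 0.3]
opening: 0.0006
gripper_force: 0.0
```

{"op": "send_rows", "data": {
  "increments": [
    [[0.01, 0, 0, 0], [0.02, 0, 0, 0], [0.03, 0, 0, 0], [0.03, 0, 0, 0]]
  ]
}}

```text
clock: 17.23
tool_pos: [0.5054, 0.0758, 0.0255]
orientation: [180.0, -0.0, -92.2]
force: [0.2, 0.1, -0.1]
opening: 0.0005
gripper_force: 0.0
```

{"op": "send_rows", "data": {
  "increments": [
    [[0.01, 0, 0, 0], [0.02, 0, 0, 0], [0.02, 0, 0, 0]]
  ]
}}

```text
clock: 17.6
tool_pos: [0.5085, 0.0755, 0.0254]
orientation: [179.9, -0.0, -92.2]
force: [-4.4, 0.5, 3.6]
opening: 0.0007
gripper_force: 2.6
```

{"op": "send_rows", "data": {
  "increments": [
    [[0.01, 0, 0, 0], [0.02, 0, 0, 0], [0.02, 0, 0, 0]]
  ]
}}

```text
clock: 17.98
tool_pos: [0.5092, 0.0751, 0.0253]
orientation: [179.6, -0.1, -92.2]
force: [-19.9, 7.1, 16.4]
opening: 0.0003
gripper_force: 11.6
```

{"op": "send_rows", "data": {
  "increments": [
    [[-0.1, 0, 0, 0], [-0.3, 0, 0.1, 0], [-0.3, 0, 0.4, 0], [-0.3, 0, 0.7, 0], [-0.3, 0, 1, 0], [-0.3, 0, 1, 0]]
  ]
}}

```text
clock: 18.73
tool_pos: [0.4563, 0.0771, 0.231]
orientation: [-179.4, 0.3, -92.1]
force: [0.7, -0.3, -0.6]
opening: 0.0006
gripper_force: 0.0
```

{"op": "send_rows", "data": {
  "increments": [
    [[0, 0, 0.3, 0], [0, -0.2, 0.6, 0], [0, -0.5, 0.7, 0], [0, -0.8, 0.7, 0], [0, -1, 0.7, 0]]
  ]
}}

```text
clock: 19.35
tool_pos: [0.4534, -0.1263, 0.3658]
orientation: [-179.9, 0.0, -92.2]
force: [1.3, 0.1, 0.1]
opening: 0.0005
gripper_force: 0.0
```

{"op": "send_rows", "data": {
  "increments": [
    [[0, -0.3, 0, 0], [0, -0.5, 0, 0], [0, -0.65, 0, 0], [0, -0.65, 0, 0]]
  ]
}}

```text
clock: 19.85
tool_pos: [0.4532, -0.256, 0.3643]
orientation: [179.9, -0.0, -92.3]
force: [0.3, 0.1, 0.4]
opening: 0.0003
gripper_force: 0.0
```

```bash
cat > ms.py <<'E'
from rec import *
t=sys.argv[1]
im=save("top",f"top_{t}.png"); cal=ctrl.calibration("top"); O=(.546,.0747); yaw=np.radians(-2.15)
w,X,Y=warp(im,cal,O,yaw,.052,(-.04,.04),(.03,.22)); g=w[...,0]-w[...,2]; lum=w[...,1]
for x0 in(-.016,-.012,-.008):
    r=(X>x0-.002)&(X<x0+.002); p=g[r].mean(0); m=(Y>.05)&(Y<.11); q=p[m]-np.median(p[m]); q[q<q.max()*.3]=0
    print("mark y",round(1000*(q*Y[m]).sum()/q.sum(),1),q.max())
print("tube end", [edges(lum[(X>x0-.003)&(X<x0+.003)][:,Y>.14].mean(0),Y[Y>.14]) for x0 in (-.01,0,.01)])
for y0 in(.05,.11,.14,.16): print("tube x edges",y0,edges(lum[:,(Y>y0-.006)&(Y<y0+.006)].mean(1),X))
for z in(.03,):
    w,X,Y=warp(im,cal,O,yaw,z,(.005,.05),(.1,.22)); b=w[...,2]-w[...,0]; k=b.mean(1).argmax(); print("fence end",edges(b[k-4:k+5].mean(0),Y))
E
python3 ms.py d
python3 -c "
import cv2,numpy as np
a=cv2.imread('pics/top_d.png')[150:270,170:430]
cv2.imwrite('pics/d1.png',cv2.resize(a,(780,360),interpolation=cv2.INTER_CUBIC))"
```

```text
mark y 79.9 73.0625
mark y 80.7 88.0
mark y 80.5 99.375
tube end [[np.float64(180.3)], [np.float64(180.3)], [np.float64(179.8)]]
tube x edges 0.05 [np.float64(-27.5), np.float64(-20.2), np.float64(21.8), np.float64(29.7)]
tube x edges 0.11 [np.float64(-26.6), np.float64(-19.2), np.float64(7.0), np.float64(11.9), np.float64(22.1), np.float64(30.3)]
tube x edges 0.14 [np.float64(-26.6), np.float64(-20.0), np.float64(21.9), np.float64(30.0)]
tube x edges 0.16 [np.float64(-27.0), np.float64(-19.8), np.float64(22.2), np.float64(29.6)]
fence end [np.float64(113.8), np.float64(201.7)]
```

View pics/d1.png

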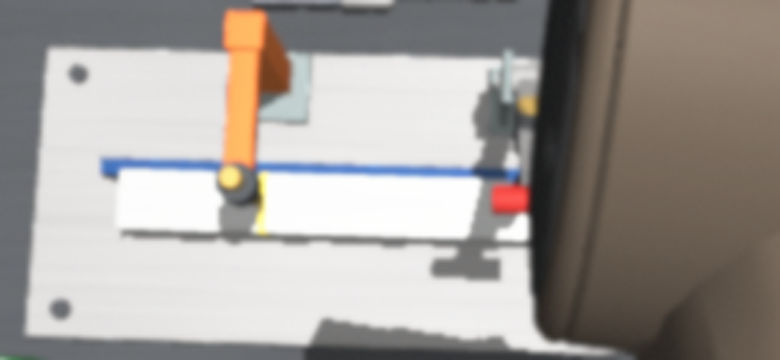

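The mark is at fixture y ≈ 80.3, and the tube edge is flush with the fence (crop: mark at (262,205), tube edge along the fence). Now over to the clamp handle.

{"op": "send_rows", "data": {
  "increments": [
    [[0.15, 0.3, 0, 0], [0.3, 0.6, 0, 0], [0.345, 0.9, 0, 0], [0.345, 1, 0, 0], [0.345, 1, 0, 0]]
  ],
  "jaw": 0
}}

```text
clock: 20.52
tool_pos: [0.5223, -0.0515, 0.3654]
orientation: [-180.0, 0.0, -91.9]
force: [1.2, 1.0, 0.3]
opening: 0.0003
gripper_force: 0.0
```

{"op": "send_rows", "data": {
  "increments": [
    [[0, 0.15, -0.2, 0], [0, 0.15, -0.4, 0], [0, 0.15, -0.53, 0], [0, 0.15, -0.53, 0]]
  ]
}}

```text
clock: 21.02
tool_pos: [0.521, -0.0246, 0.2579]
orientation: [179.8, -0.1, -92.2]
force: [1.4, -0.5, 1.2]
opening: 0.0006
gripper_force: 0.0
```

```bash
python3 - <<'E'
from fit import *
im=save("scene","scene_e.png"); c=ctrl.calibration("scene")
r=masks(im)[3]; r[:60]=0;r[170:]=0;r[:,:250]=0;r[:,400:]=0
v,u=np.nonzero(r); print("red px",v.mean(),u.mean(),len(v))
yaw=np.radians(-2.15);H=np.array([.6222,-.0282,.097])
for th in np.arange(.8,1.11,.05):
    p=H+[-.17*np.cos(th)*np.cos(yaw),-.17*np.cos(th)*np.sin(yaw),.17*np.sin(th)]
    print(round(th,2),np.round(p,4),np.round(proj(c,p),1))
cv2.imwrite("pics/e1.png",cv2.resize(im[80:260,230:450,::-1],(733,600),interpolation=cv2.INTER_CUBIC))
E
```

```text
red px 120.97701149425288 321.85057471264366 174
0.8 [ 0.5038 -0.0238  0.219 ] [120.3 324.2]
0.85 [ 0.5101 -0.024   0.2247] [120.1 323. ]
0.9 [ 0.5166 -0.0242  0.2302] [120.1 321.7]
0.95 [ 0.5234 -0.0245  0.2353] [120.3 320.3]
1.0 [ 0.5304 -0.0248  0.2401] [120.8 318.9]
1.05 [ 0.5377 -0.025   0.2445] [121.4 317.4]
1.1 [ 0.5451 -0.0253  0.2485] [122.4 315.8]
```

View pics/e1.png

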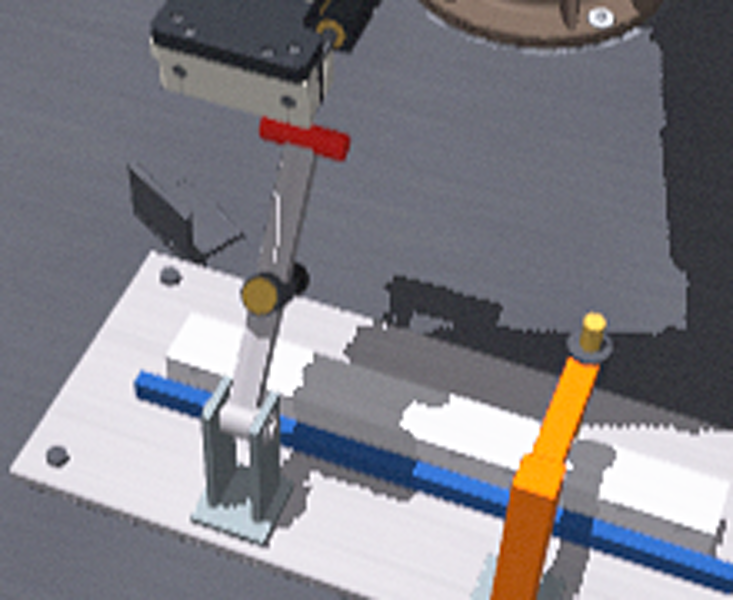

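The scene view shows the handle at crop (305,140), directly under the shut gripper. Now I push down along the arc.

{"op": "send_rows", "data": {
  "increments": [
    [[-0.005, 0, -0.05, 0], [-0.01, 0, -0.085, 0], [-0.03, 0, -0.105, 0], [-0.05, 0, -0.125, 0], [-0.07, 0, -0.145, 0], [-0.09, 0, -0.165, 0]]
  ]
}}

```text
clock: 21.82
tool_pos: [0.5034, -0.0239, 0.2306]
orientation: [-179.9, 0.1, -92.1]
force: [-20.8, 10.1, 34.2]
opening: 0.0002
gripper_force: 18.2
```

{"op": "send_rows", "data": {
  "increments": [
    [[-0.02, 0, 0.005, 0], [-0.04, 0, 0.005, 0], [-0.04, 0, 0.005, 0]]
  ]
}}

```text
clock: 22.2
tool_pos: [0.4975, -0.0239, 0.2289]
orientation: [-179.8, 0.1, -92.1]
force: [1.8, 0.8, 7.1]
opening: 0.0007
gripper_force: 3.8
```

{"op": "send_rows", "data": {
  "increments": [
    [[-0.025, 0, -0.02, 0], [-0.05, 0, -0.045, 0], [-0.075, 0, -0.075, 0], [-0.1, 0, -0.1, 0], [-0.115, 0, -0.12, 0], [-0.115, 0, -0.12, 0]]
  ]
}}

```text
clock: 22.95
tool_pos: [0.4737, -0.0238, 0.2039]
orientation: [-179.9, 0.0, -92.2]
force: [1.5, 2.0, 4.8]
opening: 0.0003
gripper_force: 2.1
```

{"op": "send_rows", "data": {
  "increments": [
    [[-0.015, 0, -0.03, 0], [-0.03, 0, -0.06, 0], [-0.045, 0, -0.1, 0], [-0.055, 0, -0.135, 0], [-0.065, 0, -0.165, 0], [-0.065, 0, -0.165, 0]]
  ]
}}

```text
clock: 23.7
tool_pos: [0.4587, -0.0247, 0.1697]
orientation: [179.8, -0.0, -92.2]
force: [-0.1, -0.8, -0.1]
opening: 0.0004
gripper_force: 0.1
```

{"op": "send_rows", "data": {
  "increments": [
    [[-0.006, 0, -0.02, 0], [-0.012, 0, -0.04, 0], [-0.018, 0, -0.06, 0]]
  ]
}}

```text
clock: 24.08
tool_pos: [0.4546, -0.0246, 0.1581]
orientation: [179.8, -0.0, -92.2]
force: [-7.3, 2.9, 8.6]
opening: 0.0001
gripper_force: 4.9
```

```bash
python3 - <<'E'
from fit import *
im=save("scene","scene_f.png")
cv2.imwrite("pics/f1.png",cv2.resize(im[80:260,230:450,::-1],(733,600),interpolation=cv2.INTER_CUBIC))
E
```

```text
(no output)
```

View pics/f1.png

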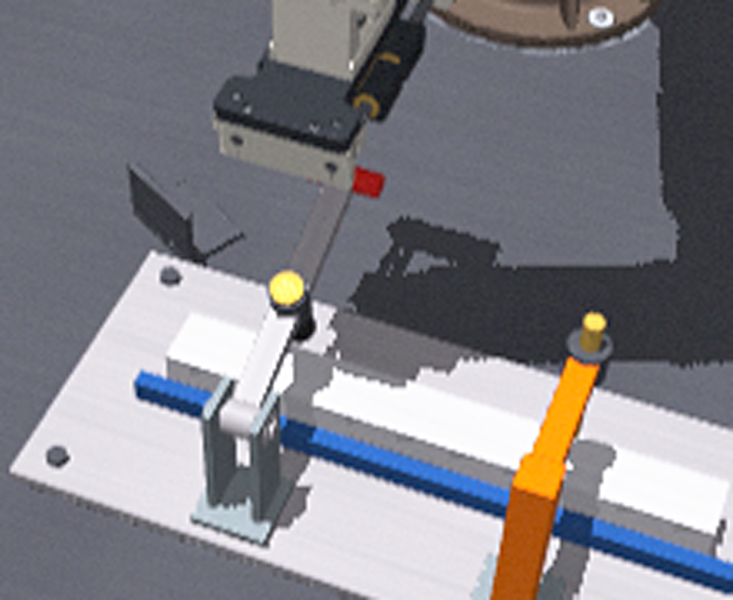

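The handle is still under the fingertip (red end at crop (370,182)) and the clamp is following.

{"op": "send_rows", "data": {
  "increments": [
    [[-0.025, 0, -0.02, 0], [-0.035, 0, -0.05, 0], [-0.042, 0, -0.08, 0], [-0.05, 0, -0.11, 0], [-0.055, 0, -0.13, 0], [-0.055, 0, -0.13, 0]]
  ]
}}

```text
clock: 24.88
tool_pos: [0.4461, -0.0242, 0.1326]
orientation: [-180.0, -0.0, -92.2]
force: [1.6, -0.0, 1.3]
opening: 0.0004
gripper_force: 1.0
```

{"op": "send_rows", "data": {
  "increments": [
    [[-0.003, 0, -0.01, 0], [-0.006, 0, -0.02, 0], [-0.006, 0, -0.02, 0]]
  ]
}}

```text
clock: 25.25
tool_pos: [0.4453, -0.0242, 0.129]
orientation: [-179.9, 0.0, -92.2]
force: [3.1, 0.1, 3.2]
opening: 0.0006
gripper_force: 2.0
```

{"op": "send_rows", "data": {
  "increments": [
    [[0, 0, -0.01, 0], [0, 0, -0.02, 0], [0, 0, -0.03, 0]]
  ]
}}

```text
clock: 25.62
tool_pos: [0.4444, -0.0242, 0.1227]
orientation: [180.0, -0.0, -92.2]
force: [1.7, 0.3, 4.6]
opening: 0.0002
gripper_force: 2.2
```

{"op": "send_rows", "data": {
  "increments": [
    [[0, 0, -0.01, 0], [0, 0, -0.02, 0], [0, 0, -0.03, 0]]
  ]
}}

```text
clock: 26.0
tool_pos: [0.4439, -0.0244, 0.1165]
orientation: [179.9, -0.0, -92.2]
force: [0.3, -0.7, 5.8]
opening: -0.0
gripper_force: 3.1
```

{"op": "send_rows", "data": {
  "increments": [
    [[0, 0, -0.01, 0], [0, 0, -0.02, 0], [0, 0, -0.03, 0]]
  ]
}}

```text
clock: 26.38
tool_pos: [0.4436, -0.0245, 0.1104]
orientation: [179.9, -0.0, -92.2]
force: [-1.5, 0.5, 6.3]
opening: 0.0005
gripper_force: 3.1
```

{"op": "send_rows", "data": {
  "increments": [
    [[0, 0, -0.01, 0], [0, 0, -0.02, 0]]
  ]
}}

```text
clock: 26.62
tool_pos: [0.4435, -0.0245, 0.1065]
orientation: [179.9, -0.0, -92.2]
force: [-2.4, 0.1, 8.3]
opening: 0.0003
gripper_force: 4.0
```

{"op": "send_rows", "data": {
  "increments": [
    [[0, 0, -0.01, 0], [0, 0, -0.02, 0]]
  ]
}}

```text
clock: 26.88
tool_pos: [0.4435, -0.0246, 0.1026]
orientation: [179.9, -0.0, -92.2]
force: [-2.0, -0.7, 4.8]
opening: 0.0004
gripper_force: 2.1
```

{"op": "send_rows", "data": {
  "increments": [
    [[0, 0, -0.01, 0], [0, 0, -0.02, 0]]
  ]
}}

```text
clock: 27.12
tool_pos: [0.4436, -0.0246, 0.0987]
orientation: [179.9, -0.0, -92.2]
force: [-3.1, 0.0, 12.2]
opening: 0.0004
gripper_force: 5.9
```

{"op": "send_rows", "data": {
  "increments": [
    [[0, 0, -0.01, 0]]
  ]
}}

```text
clock: 27.25
tool_pos: [0.4438, -0.0246, 0.0969]
orientation: [179.9, -0.0, -92.2]
force: [-3.0, 0.2, 13.1]
opening: 0.0004
gripper_force: 6.4
```

{"op": "send_rows", "data": {
  "increments": [
    [[0, 0, -0.01, 0]]
  ]
}}

```text
clock: 27.38
tool_pos: [0.4437, -0.0246, 0.0949]
orientation: [179.9, -0.0, -92.2]
force: [-2.5, 0.4, 14.2]
opening: 0.0008
gripper_force: 6.3
```

{"op": "send_rows", "data": {
  "increments": [
    [[0, 0, 0, 0], [0, 0, 0.02, 0], [0, 0, 0.06, 0], [0, 0, 0.2, 0], [0, 0, 0.5, 0], [0, 0, 0.8, 0], [0, 0, 1, 0]]
  ]
}}

```text
clock: 28.25
tool_pos: [0.4444, -0.0243, 0.2977]
orientation: [-179.9, 0.0, -92.2]
force: [0.3, 1.0, -0.4]
opening: 0.0002
gripper_force: 0.0
```

{"op": "send_rows", "data": {
  "increments": [
    [[0, -0.3, 0.2, 0], [0, -0.6, 0.3, 0], [0, -0.9, 0.3, 0], [0, -1, 0.3, 0], [0, -1, 0.3, 0]]
  ]
}}

```text
clock: 28.88
tool_pos: [0.4436, -0.2258, 0.3541]
orientation: [179.9, 0.0, -92.4]
force: [-0.1, 1.0, 0.6]
opening: 0.0007
gripper_force: 0.0
```

```bash
python3 ms.py g; python3 - <<'E'
from fit import *
im=save("scene","scene_g.png");t=cv2.imread("pics/top_g.png")
r=masks(im)[3]; r[:100]=0;r[260:]=0;r[:,:250]=0;r[:,420:]=0
v,u=np.nonzero(r); print("red px",v.mean(),u.mean(),len(v)); c=ctrl.calibration("scene")
yaw=np.radians(-2.15);H=np.array([.6222,-.0282,.097])
for th in (.2,.1,0,-.05,-.1): 
    p=H+[-.17*np.cos(th)*np.cos(yaw),-.17*np.cos(th)*np.sin(yaw),.17*np.sin(th)]; print(th,np.round(proj(c,p),1))
a=cv2.resize(im[110:260,230:490,::-1],(520,300),interpolation=cv2.INTER_CUBIC);b=cv2.resize(t[150:270,170:430],(520,240),interpolation=cv2.INTER_CUBIC)
cv2.imwrite("pics/g1.png",np.vstack([a,b]))
E
```

```text
mark y 79.9 72.1875
mark y 80.7 87.25
mark y 80.5 99.0
tube end [[np.float64(180.3)], [np.float64(180.4)], [np.float64(179.8)]]
tube x edges 0.05 [np.float64(-27.5), np.float64(-20.2), np.float64(21.8), np.float64(29.7)]
tube x edges 0.11 [np.float64(-26.6), np.float64(-19.2), np.float64(7.0), np.float64(11.9), np.float64(22.1), np.float64(30.3)]
tube x edges 0.14 [np.float64(-26.6), np.float64(-20.1), np.float64(21.9), np.float64(30.0)]
tube x edges 0.16 [np.float64(-26.9), np.float64(-19.8), np.float64(22.2), np.float64(29.5)]
fence end [np.float64(113.8), np.float64(201.6)]
red px 150.8705035971223 334.021582733813 139
0.2 [137.5 332.3]
0.1 [142.4 332.5]
0 [147.8 332.5]
-0.05 [150.6 332.4]
-0.1 [153.5 332.2]
```

View pics/g1.png

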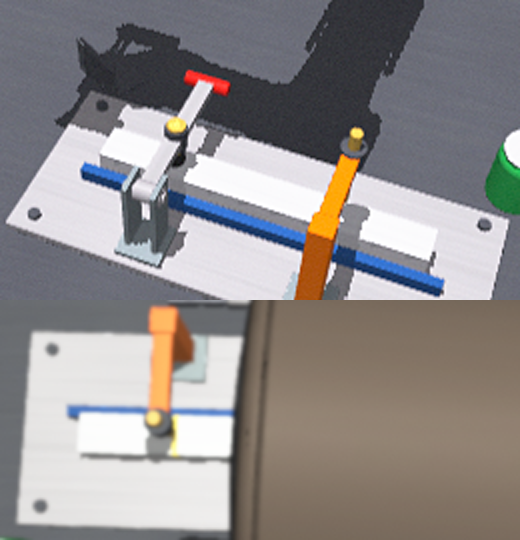

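The clamp stayed down (handle at crop (207,82), angle about −0.055 rad). The mark and tube have not moved, so I'm handing in.

```bash
python3 -c "
from plant import ctrl; print(ctrl.close_job())"
```

```text
the job is handed in; nothing more can be done
None
```

I handed the job in at about 29 s, but the hand-in gave no verdict: by camera the tube sits flush on the fence with its mark about 0.3 mm from the punch point along the tube, the clamp stayed down by itself after a 14 N push at the handle (roughly 13 to 16 N at the pad, estimated), and I kept clear of the tin, bracket and brush but didn't re-measure them.

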